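# Call out the unseated sample tube, seat it and clear the touch-free switch

## Robot

A 6-joint arm with a two-finger parallel gripper is mounted at the origin on the work surface. World frame = base frame: x ahead of the robot, y to its left, z up, the work surface at z = 0. Lengths are in m, angles in rad, forces in N, time in s.
With the tool pointing down it reaches from about 0.25 to 0.775 m from the base axis. Payload 4 kg.
Tool frame: the origin (TCP) lies midway between the tips of the shut fingers; the grasp point (between the pads) lies 19 mm behind it; z points along the fingers, y is the direction in which the jaws open and shut (so a half turn about z gives the same grasp; the last joint's range is limited). The gripper opens to 94 mm and grips with 3 to 60 N. Pads are 16 mm wide; open, the fingers measure 119 mm over their backs; the gripper's body (75 mm by 177 mm) begins 78 mm behind the grasp point.
Start: joints at [1.115, 0.087, 1.371, -0, 1.684, -0.103], TCP at [0.19, 0.516, 0.206] pointing down, gripper open.
Joint ranges: [-3.1, 3.1], [-0.76, 2.03], [0.27, 2.55], [-1.08, 4.22], [0.17, 2.65], [-2.57, 2.57]. Speed limits (rad/s): [2.79, 2.79, 3.14, 3.14, 3.14, 3.14].

## Interface

Orientations are given as [roll, pitch, yaw] about the fixed x, y, z axes, in that order (R = Rz(yaw) Ry(pitch) Rx(roll)).
In Python, from bench import robot gives the robot as it stands.
- The arm moves only by the tool drive_tool, never from a script. Its argument "series" is a list that holds one entry, the list of rows, each a list of 7 numbers: the turn, a rotation vector about the tool's x, y, z in rad, then the shift along the tool's x, y, z in cm, then the opening in per cent of the stroke, from 0 (shut) to 100 (fully open). In form: [[[rx, ry, rz, tx, ty, tz, fingers], ...]]. A call has 1 to 20 rows; each row is the pose to reach, as a shift and turn from the pose measured when the call began, along the tool's axes at that moment; what a row does not reach only later rows make up. A row lasts 1/10 s, in which the tool goes at most 50 mm and 8.59 degrees, less where a joint would pass 70% of its speed; a pose out of reach is approached as far as the arm can. A call with a gripper value outside its range is refused whole. The fingers move at their own pace and stop on an object; the grip force is fixed at half the most. Time passes only in rows, so rows that repeat a pose let the fingers close. It gives the time, the measured TCP pose, the force and the opening at its end, in the units of the state.
- robot.get_obs(): the state, without advancing time (a new reading comes with each control period).
- robot.snapshot(name): name is "scene" or "side" or "wrist"; returns a dict with "img" (384x512x3 uint8, blue, green, red), "depth" (384x512 float32, m along the optical axis (not along the pixel's ray), 0 where there is no reading), "vertical_fov" (degrees; the focal length in pixels is half the picture's height over the tangent of half this angle, whatever the lens; pixels are square), "cx", "cy" (the principal point, pixels), "rvec" (rotation vector, rad) and "tvec" (3), from world to camera coordinates, as OpenCV has them. Camera axes: x right, y down, z forward; pixel columns grow to the right and rows downward; lengths in m; the calibration is good to about 2 mm. The wrist camera is an equidistant fisheye: a pixel r from the principal point sees the ray r / f radians off the axis. A picture is of the moment at which its call begins.
- robot.close_job(): hands the job in, once; it reports no verdict.
The state is a dict: "time": time; "joint_positions": joint angles; "qvel": joint speeds; "joint_torque": joint torques, N m; "tool_pos": TCP position; "ee_rot": TCP orientation; "wrist_force": force on the tool from outside, world axes, zero at the start; "wrist_torque": the same for the moment, N m; "width": finger opening in m.
Only numpy, scipy, OpenCV 4.12 (cv2) and the standard library are available. Lean on these libraries where they do the work, as an engineer would, in place of code of your own. Each camera call takes 0.05 s, during which the arm holds its last target.

## Task

One of the large capped tubes in the grey rack has not gone fully down and stands higher than the rest. Point it out for the overhead camera: hold your fingertips just above the middle of its cap, no more than about 3 cm up and without touching it, for two seconds; then press it down gently with the fingertips until it is fully home, level with the others. Finally acknowledge at the touch-free switch by holding your fingertips just above its round dark window, again within about 3 cm and never touching the switch, for two seconds; do not lift any tube and leave the other tubes, the bottles and the marker where they are.

Things in the scene. Friction and masses are not known exactly. Their poses are not given: they have to be found in the camera images.
- rack: Fixed grey tube rack, 108 (x) x 158 (y) x 70 mm high, origin at the centre of its underside on the table. Two rows of three holes, at x = -25 and +25 mm, y = -50, 0 and +50 mm in its frame; five hold tubes, one is empty. The rack may stand on either side of the table, turned up to 30 degrees.
- tube_raised_cap (a point): Centre of the top face of the cap of the tube that stands too high. It is a clear 50 ml screw-cap tube, 29 mm in diameter and 115 mm long overall, with a flat yellow cap 34 mm in diameter and 14 mm high, exactly like its neighbours. It starts with its cap top 140 to 148 mm above the table; fully home it is at 120 mm, like the other four. The point's z axis points up.
- tube_raised (a joint): How far the raised tube stands above its seated position, in m: 0.020 to 0.028 at the start, 0 when fully home on the rack's floor (a hard stop). It slides only straight up and down, stays where it is left, and needs about 4 N to move (a little more at speed). Below 0.004 counts as fully home.
- tube_a_cap (a point): Centre of the cap top of one of the four tubes already fully home, 120 mm above the table; same tube and cap as the raised one. Can be pulled up but not pushed further down. Leave alone.
- tube_b_cap (a point): Centre of the cap top of one of the four tubes already fully home, 120 mm above the table; same tube and cap as the raised one. Can be pulled up but not pushed further down. Leave alone.
- tube_c_cap (a point): Centre of the cap top of one of the four tubes already fully home, 120 mm above the table; same tube and cap as the raised one. Can be pulled up but not pushed further down. Leave alone.
- tube_d_cap (a point): Centre of the cap top of one of the four tubes already fully home, 120 mm above the table; same tube and cap as the raised one. Can be pulled up but not pushed further down. Leave alone.
- switch: Fixed touch-free switch: a low grey housing 84 (x) x 64 (y) x 40 mm on a 92 x 72 mm foot, origin at the centre of its underside on the table, with a round dark window in a steel ring on its top. It stands on the other side of the table from the rack. Must not be touched.
- switch_window (a point): Centre of the top face of the switch's round dark window, 33 mm in diameter, 45 mm above the table. z axis up.
- bottle_tall: Loose bottle, 44 mm in diameter, 88 mm high, beyond the switch; origin at the centre of its underside.
- bottle_small: Loose small bottle, 34 mm in diameter, 62 mm high, beside the switch; origin at the centre of its underside.
- jar: Loose lidded jar, 48 mm in diameter, 45 mm high, on the other side of the switch; origin at the centre of its underside.
- marker: Loose black marker pen lying in front of the rack, 125 x 11 x 14 mm, long along its x axis; origin at the middle of its underside.

How it is judged:
On the way, in this order (a step that is already met when the one before it is completed fails the run):
1. fingertips dwell just above the raised tube's cap (grasp point within 20 mm of its axis and 10 to 70 mm above it), the tube untouched and not yet moved (horizontal distance between the grasp point and tube_raised_cap below 0.02 m and z of the grasp point in the frame of tube_raised_cap between 0.01 and 0.07 m and distance of tube_raised_cap from where it was at the start of the episode below 0.003 m and not (contact force between any of the fingers, the arm and tube_raised above 0.3 N)), for 1.5 s.
2. the raised tube is pressed fully home (within 4 mm) (value of joint tube_raised below 0.004 m), for 0.2 s.
3. fingertips dwell just above the switch's window (grasp point within 20 mm of its centre and 10 to 70 mm above it) without touching (horizontal distance between the grasp point and switch_window below 0.02 m and z of the grasp point in the frame of switch_window between 0.01 and 0.07 m), for 1.5 s.
At the end, for the whole second after the job is handed in: The raised tube is within 4 mm of fully home, the other four tubes within 6 mm of where they were, and the bottles, jar and marker at rest within 20 mm of where they were (value of joint tube_raised below 0.004 m and distance of each of tube_a_cap, tube_b_cap, tube_c_cap, tube_d_cap from where it was at the start of the episode below 0.006 m and distance of each of bottle_tall, bottle_small, jar, marker from where it was at the start of the episode below 0.02 m and linear speed of each of bottle_tall, bottle_small, jar, marker below 0.02 m/s); the robot touches nothing.
It fails at once if the raised tube is pulled up instead of pressed down (value of joint tube_raised above 0.034 m).
It fails at once if another tube is pulled up or displaced by more than 6 mm (distance of any of tube_a_cap, tube_b_cap, tube_c_cap, tube_d_cap from where it was at the start of the episode above 0.006 m).
It fails at once if a cap is pressed harder than 45 N (contact force between the fingers and tube_raised above 45 N).
It fails at once if the switch is touched (contact force between any of the fingers, the arm and switch above 0.3 N).
It fails at once if a bottle, the jar or the marker is moved more than 20 mm, or tipped (distance of any of bottle_tall, bottle_small, jar, marker from where it was at the start of the episode above 0.02 m or angle between any of bottle_tall, bottle_small, jar, marker's own z axis and vertical above 0.35 rad).
It also fails if it takes over 48 s, if anything falls off the work surface, if the arm or the gripper's body presses on something with over 40 N, if the wrist force passes 120 N, or if a joint passes its speed limit or range.

## Working session

There is one attempt and no reset: what is moved stays moved. The work goes in short steps, Python scripts to look and compute and a tool call to move; the robot and the scene stay as the last step left them, time stands still between calls to the robot, and variables do not carry over. Pictures are saved under pics/ and viewed, and the job is handed in when it is done.

Besides the shell and the picture viewer there is one more tool, called after ">>>" as a command line: name --argument value ..., lists and objects as JSON in quotes. drive_tool: Moves the arm, as the interface text tells. Its arguments: {"type":"object","properties":{"series":{"type":"array","items":{"type":"array","items":{"type":"array","items":{"type":"number"}}}}},"required":["series"]}

```bash
mkdir -p pics; cat > h.py <<'E'
import numpy as np,cv2
from bench import robot
def f(s): return s["img"].shape[0]/2/np.tan(np.radians(s["vertical_fov"])/2)
def cloud(s):
    d=s["depth"];F=f(s);h,w=d.shape
    v,u=np.mgrid[:h,:w]
    P=np.stack([(u-s["cx"])/F*d,(v-s["cy"])/F*d,d],-1)
    R=cv2.Rodrigues(np.array(s["rvec"],float))[0]
    W=(P-np.array(s["tvec"]).ravel())@R
    W[d==0]=np.nan
    return W
def ray(s,u,v,z):
    F=f(s);R=cv2.Rodrigues(np.array(s["rvec"],float))[0]
    o=-R.T@np.array(s["tvec"]).ravel();d=R.T@np.array([(u-s["cx"])/F,(v-s["cy"])/F,1])
    return o+d*(z-o[2])/d[2]
E
python3 - <<'E'
from h import *
o=robot.get_obs();print(o)
for n in("scene","side"):
    s=robot.snapshot(n);cv2.imwrite(f"pics/{n}0.png",s["img"])
    W=cloud(s)
    R=cv2.Rodrigues(np.array(s["rvec"],float))[0];print(n,-R.T@np.array(s["tvec"]).ravel())
    hsv=cv2.cvtColor(s["img"],cv2.COLOR_BGR2HSV)
    m=cv2.inRange(hsv,(20,100,80),(35,255,255))
    k,l,st,c=cv2.connectedComponentsWithStats(m)
    for i in range(1,k):
        if st[i,4]>30:
            q=W[l==i];q=q[~np.isnan(q[:,0])]
            print(st[i],c[i],np.round(np.median(q,0),3) if len(q) else None, np.round(np.percentile(q[:,2],95),3) if len(q) else None)
E
```

```text
{'time': 0.0, 'joint_positions': array([ 1.11491781e+00,  8.78945938e-02,  1.37219750e+00, -3.96126874e-05,
        1.68360495e+00, -1.03088656e-01]), 'qvel': array([ 7.31727982e-05,  9.52557184e-05, -6.91661543e-04,  1.24831123e-03,
        5.40457637e-04,  1.14523189e-03]), 'joint_torque': array([-2.08869911e-03, -3.40194440e+01, -3.02423108e+01,  7.17372866e-02,
        3.29974608e-02, -1.53327314e-04]), 'tool_pos': array([0.18980836, 0.51563803, 0.20436599]), 'ee_rot': array([-3.13949539e+00, -1.77393116e-04,  2.78879819e+00]), 'wrist_force': array([0.48897887, 0.32959644, 0.15138463]), 'wrist_torque': array([ 0.00765849, -0.026931  , -0.02720765]), 'width': 0.09441922385384267}
scene [1.42624931 0.09536279 0.77550348]
[ 434   95   78   68 2708] [475.37333826 124.42429838] [0.128 0.678 0.124] 0.166
[  3 179  15  13  48] [  9.70833333 185.1875    ] [ 0.576 -0.609  0.103] 0.105
[303 186  22  14 249] [313.19277108 192.15662651] [0.545 0.158 0.138] 0.147
[329 193  15  12 148] [335.50675676 198.47297297] [0.535 0.216 0.117] 0.12
[  6 195  18  17  86] [ 14.95348837 201.93023256] [ 0.63
[... 552 characters left out ...]
   7  11  64] [247.3125 312.0625] [0.891 0.04  0.098] 0.1
[257 308   8  11  65] [260.43076923 313.27692308] [0.89  0.065 0.098] 0.1
[270 310   8  11  67] [273.65671642 314.73134328] [0.89  0.09  0.098] 0.1
[297 313   8  10  67] [300.1641791  317.49253731] [0.891 0.139 0.098] 0.1
[310 314   8  11  68] [313.70588235 318.89705882] [0.89  0.165 0.098] 0.1
[337 317   8  11  72] [340.38888889 321.80555556] [0.89  0.214 0.098] 0.101
side [ 0.17642403 -0.46939285  0.61086424]
[210 126  17  24 247] [218.06072874 138.00404858] [0.559 0.16  0.138] 0.147
[191 128  17  33 377] [198.77984085 144.80371353] [0.523 0.207 0.119] 0.121
[  0 143  13  30 224] [  4.25892857 160.39285714] [0.118 0.599 0.029] 0.069
```

View pics/scene0.png

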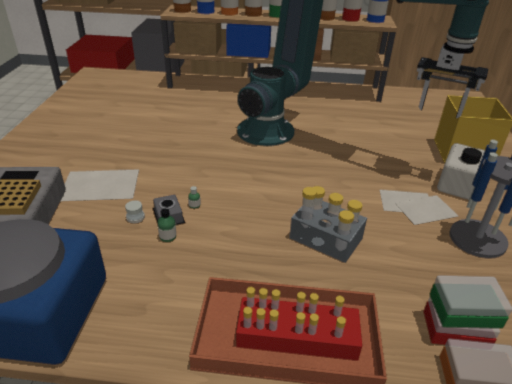

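View pics/side0.png

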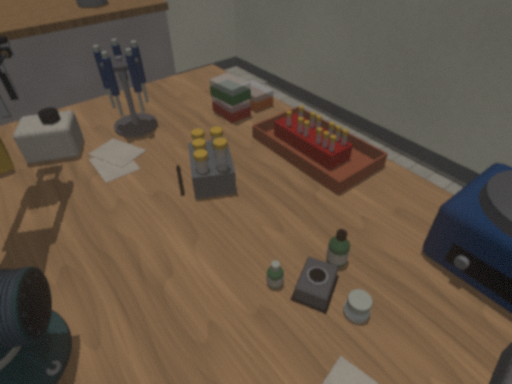

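The scene picture shows the rack at about (328,232), with the raised cap at its back left near (310,195). The switch is at (170,208), with its window at about (167,204), the small bottle, tall bottle and jar around it. In the side view the window is at (318,275). Next I'll locate the cap tops and the window.

```bash
python3 - <<'E'
from h import *
for n in("scene","side"):
    s=robot.snapshot(n);W=cloud(s);hsv=cv2.cvtColor(s["img"],cv2.COLOR_BGR2HSV)
    y=(cv2.inRange(hsv,(18,90,60),(38,255,255))>0)
    box=(W[...,0]>.4)&(W[...,0]<.75)&(W[...,1]>.05)&(W[...,1]<.4)
    for lo,hi,t in((.134,.155,'raised'),(.116,.126,'home')):
        m=(y&box&(W[...,2]>lo)&(W[...,2]<hi)).astype(np.uint8)
        # top faces: keep pixels near local max z
        k,l,st,c=cv2.connectedComponentsWithStats(m,connectivity=4)
        for i in range(1,k):
            if st[i,4]<15: continue
            q=W[l==i]; zt=np.percentile(q[:,2],90); q=q[q[:,2]>zt-.003]
            xy=q[:,:2].astype(np.float32); ce,r=cv2.minEnclosingCircle(xy)
            print(n,t,st[i],"ztop",zt.round(4),"mean",q.mean(0).round(4),"enc",np.round(ce,4),round(r,4))
    # rack top
    m=box&(abs(W[...,2]-.07)<.004)
    q=W[m];print("rack rect",cv2.minAreaRect(q[:,:2].astype(np.float32)),len(q))
    # switch region
    b2=(W[...,0]>.4)&(W[...,0]<.85)&(W[...,1]>-.42)&(W[...,1]<-.08)
    m=(b2&(W[...,2]>.015)).astype(np.uint8)
    k,l,st,c=cv2.connectedComponentsWithStats(m)
    for i in range(1,k):
        if st[i,4]>40:
            q=W[l==i];print(n,"obj",st[i],q.mean(0).round(3),q.min(0).round(3),q.max(0).round(3))
    big=cv2.resize(s["img"][170:260,110:230] if n=="scene" else s["img"][220:330,250:390],None,fx=5,fy=5,interpolation=cv2.INTER_CUBIC);cv2.imwrite(f"pics/sw_{n}.png",big)
    big=cv2.resize(s["img"][175:265,280:380] if n=="scene" else s["img"][110:210,160:260],None,fx=6,fy=6,interpolation=cv2.INTER_CUBIC)[:600];cv2.imwrite(f"pics/rk_{n}.png",big)
E
```

```text
scene raised [302 187  15  12 146] ztop 0.1464 mean [0.552  0.1479 0.1452] enc [0.5506 0.1474] 0.0179
scene home [313 186  12   9  61] ztop 0.1199 mean [0.5061 0.1749 0.1187] enc [0.5077 0.1723] 0.0182
scene home [329 193  14   9  92] ztop 0.1196 mean [0.5303 0.2157 0.1184] enc [0.5298 0.2151] 0.0177
scene home [347 200  15  10 102] ztop 0.1196 mean [0.5524 0.2597 0.1184] enc [0.553  0.2598] 0.0181
scene home [339 210  15  11 111] ztop 0.12 mean [0.5979 0.2374 0.1188] enc [0.5965 0.2378] 0.0175
rack rect ((0.5512017011642456, 0.20400896668434143), (0.15837892889976501, 0.11357031762599945), 62.8447151184082) 983
scene obj [188 186  12  20 173] [ 0.472 -0.159  0.037] [ 0.452 -0.176  0.015] [ 0.483 -0.145  0.063]
scene obj [153 195  30  44 906] [ 0.565 -0.208  0.043] [ 0.471 -0.267  0.015] [ 0.626 -0.176  0.089]
scene obj [125 201  19  18 266] [ 0.547 -0.303  0.035] [ 0.519 -0.328  0.015] [ 0.563 -0.284  0.046]
scene obj [  14  220   92   84 2696] [ 0.811 -0.332  0.134] [ 0.757 -0.42   0.016] [ 0.85  -0.294  0.192]
side raised [213 138  15  12 145] ztop 0.1472 mean [0.5477 0.1473 0.146
[... 354 characters left out ...]
102] ztop 0.1204 mean [0.5026 0.1696 0.1194] enc [0.5021 0.1697] 0.0179
rack rect ((0.5478940606117249, 0.2034616619348526), (0.1616920679807663, 0.10764823108911514), 62.95798873901367) 726
side obj [ 422  182   90  105 6167] [ 0.768 -0.362  0.118] [ 0.734 -0.42   0.015] [ 0.85  -0.296  0.189]
side obj [326 229  24  36 613] [ 0.59  -0.207  0.054] [ 0.576 -0.224  0.015] [ 0.617 -0.182  0.091]
side obj [ 294  257   44   50 1440] [ 0.507 -0.228  0.038] [ 0.465 -0.267  0.015] [ 0.564 -0.179  0.047]
side obj [266 261  18  25 340] [ 0.455 -0.167  0.04 ] [ 0.443 -0.179  0.015] [ 0.476 -0.145  0.064]
side obj [344 290  28  31 647] [ 0.531 -0.31   0.038] [ 0.513 -0.33   0.015] [ 0.558 -0.285  0.048]
```

View pics/sw_scene.png

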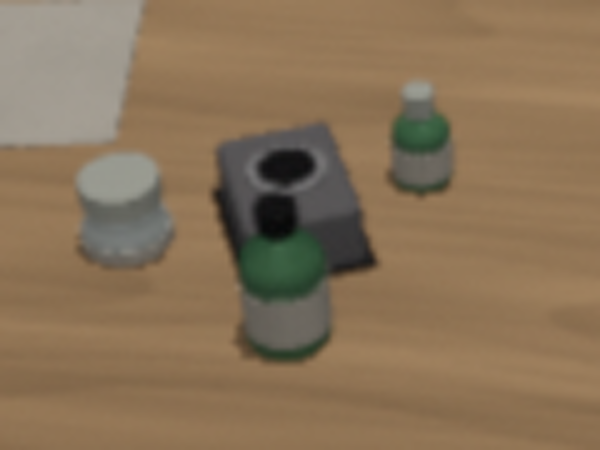

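View pics/sw_side.png

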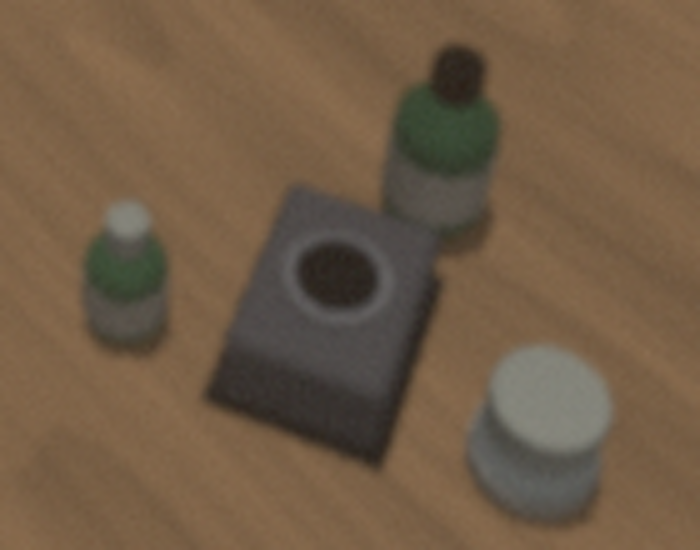

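```bash
python3 - <<'E'
from h import *
for n,(r0,r1,c0,c1) in(("scene",(194,222,150,190)),("side",(255,310,292,340))):
    s=robot.snapshot(n);g=cv2.cvtColor(s["img"],cv2.COLOR_BGR2GRAY)
    W=cloud(s)
    m=np.zeros_like(g);m[r0:r1,c0:c1]=(g[r0:r1,c0:c1]<55)&(W[r0:r1,c0:c1,2]>.03)&(W[r0:r1,c0:c1,2]<.055)
    k,l,st,c=cv2.connectedComponentsWithStats(m)
    for i in range(1,k):
        if st[i,4]>15: print(n,st[i],c[i].round(1),ray(s,*c[i],.045).round(4),np.nanmean(W[l==i],0).round(4))
    q=W[(W[...,2]>.036)&(W[...,2]<.05)&(W[...,0]>.46)&(W[...,0]<.565)&(W[...,1]>-.27)&(W[...,1]<-.178)]
    print(cv2.minAreaRect(q[:,:2].astype(np.float32)))
from scipy.spatial.transform import Rotation as R
o=robot.get_obs();M=R.from_euler('xyz',o['ee_rot']).as_matrix();print(M.round(3))
for t in((.5495,.1475,.26),(.5495,.1475,.1625)):
    print((M.T@(np.array(t)-o['tool_pos'])*100).round(2))
E
```

```text
scene [162 200  11   7  61] [166.7 202.8] [ 0.5201 -0.2203  0.045 ] [ 0.5174 -0.2213  0.0428]
((0.5190503597259521, -0.22147676348686218), (0.08229341357946396, 0.062335193157196045), 26.8436279296875)
side [310 269  15  12 148] [317.1 274.6] [ 0.5154 -0.2215  0.045 ] [ 0.5154 -0.2215  0.045 ]
side [302 293  26  10  42] [314.8 297.5] [ 0.4764 -0.2537  0.045 ] [ 0.4826 -0.2491  0.0333]
((0.514155387878418, -0.2222360521554947), (0.08288926631212234, 0.06352854520082474), 27.161609649658203)
[[-0.938  0.346 -0.   ]
 [ 0.346  0.938 -0.001]
 [ 0.    -0.001 -1.   ]]
[-46.47 -22.16  -5.48]
[-46.47 -22.15   4.27]
```

The window is the dark oval at scene (167,203) and side (317,275), which gives about (0.518, -0.221). Before moving I'll check the route for tall objects.

```bash
python3 - <<'E'
from h import *
for n in("scene","side"):
    W=cloud(robot.snapshot(n))
    m=(W[...,2]>.13)&(W[...,0]>.1)&(W[...,0]<.9)&(abs(W[...,1])<.75)
    k,l,st,c=cv2.connectedComponentsWithStats(m.astype(np.uint8))
    for i in range(1,k):
        if st[i,4]>40:
            q=W[l==i];print(n,st[i],np.percentile(q,2,axis=0).round(2),np.percentile(q,98,axis=0).round(2))
E
```

```text
scene [ 396    0  115  132 4204] [0.13 0.41 0.14] [0.25 0.73 0.52]
scene [246  88  23  25 357] [ 0.1  -0.05  0.13] [0.12 0.01 0.2 ]
scene [ 471  140   41   76 1755] [0.45 0.53 0.14] [0.57 0.61 0.26]
scene [302 187  15  13 159] [0.53 0.13 0.13] [0.57 0.16 0.15]
scene [   0  219   97   68 4030] [ 0.77 -0.45  0.13] [ 0.9  -0.3   0.19]
side [  0  36  19  65 577] [0.2  0.49 0.21] [0.25 0.58 0.34]
side [  93   39   53   59 1827] [0.44 0.53 0.14] [0.56 0.65 0.26]
side [  0  95  11  24 145] [0.16 0.46 0.21] [0.18 0.47 0.26]
side [213 138  15  13 158] [0.53 0.13 0.13] [0.56 0.16 0.15]
side [ 440  173   72   84 3658] [ 0.75 -0.42  0.13] [ 0.89 -0.3   0.19]
side [ 20 267  30  42 678] [ 0.1  -0.05  0.13] [ 0.12 -0.    0.2 ]
```

The pipette stand at (0.45..0.57, 0.53..0.65) is clear of the straight path. I'll go to z≈0.26 above the cap, shutting the fingers on the way.

>>> drive_tool --series '[[[0,0,0,-4,-2,-5.5,0],[0,0,0,-8,-4,-5.5,0],[0,0,0,-12,-6,-5.5,0],[0,0,0,-16,-7.5,-5.5,0],[0,0,0,-20,-9.5,-5.5,0],[0,0,0,-24,-11.5,-5.5,0],[0,0,0,-28,-13.5,-5.5,0],[0,0,0,-32,-15.5,-5.5,0],[0,0,0,-36,-17.5,-5.5,0],[0,0,0,-40,-19.5,-5.5,0],[0,0,0,-43,-20.5,-5.5,0],[0,0,0,-45,-21.5,-5.5,0],[0,0,0,-46,-22,-5.5,0],[0,0,0,-46.5,-22.2,-5.5,0],[0,0,0,-46.5,-22.2,-5.5,0],[0,0,0,-46.5,-22.2,-5.5,0],[0,0,0,-46.5,-22.2,-5.5,0]]]'

```text
time: 2.1
tool_pos: [0.5491, 0.148, 0.2607]
ee_rot: [3.141, 0.0, 2.79]
wrist_force: [-0.1, -0.2, 0.4]
width: 0.0004
```

>>> drive_tool --series '[[[0,0,0,0,0,3,0],[0,0,0,0,0,6,0],[0,0,0,0,0,8,0],[0,0,0,0,0,9,0],[0,0,0,0,0,9.5,0],[0,0,0,0,0,9.5,0]]]'

```text
time: 2.7
tool_pos: [0.549, 0.1484, 0.166]
ee_rot: [3.141, 0.0, 2.791]
wrist_force: [0.5, -0.2, -0.5]
width: 0.0003
```

```bash
python3 - <<'E'
from h import *
print(robot.get_obs()['tool_pos'])
A=[]
for n,b in(("scene",(130,230,260,380)),("side",(80,180,160,280))):
    s=robot.snapshot(n);A.append(cv2.resize(s["img"][b[0]:b[1],b[2]:b[3]],(480,400)))
    W=cloud(s);m=(W[...,2]>.166)&(W[...,2]<.185)&(abs(W[...,0]-.55)<.05)&(abs(W[...,1]-.148)<.05)
    print(n,m.sum(),np.median(W[m],0) if m.any() else 0)
cv2.imwrite("pics/hover.png",cv2.resize(np.vstack([np.hstack(A)]),(800,333)))
cv2.imwrite("pics/w1.png",robot.snapshot("wrist")["img"])
E
```

```text
[0.54903011 0.1483895  0.16595397]
scene 69 [0.55760984 0.14517897 0.17696253]
side 48 [0.54368348 0.13713149 0.17839865]
```

View pics/hover.png

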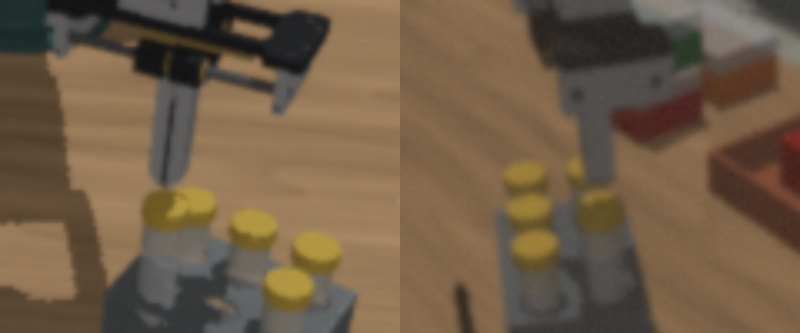

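View pics/w1.png

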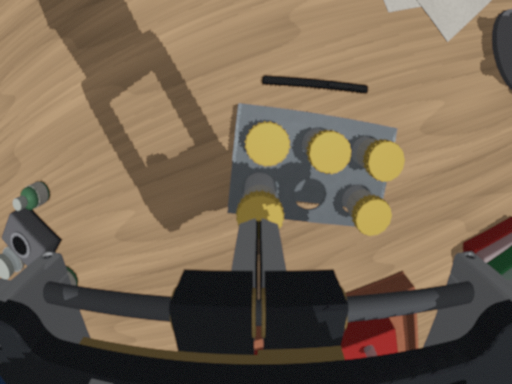

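The views show the shut fingertips right above the raised cap, at (165,185) in the left panel and (600,185) in the right, with a small clear gap. Now I'll dwell.

>>> drive_tool --series '[[[0,0,0,0,0,0,0],[0,0,0,0,0,0,0],[0,0,0,0,0,0,0],[0,0,0,0,0,0,0],[0,0,0,0,0,0,0],[0,0,0,0,0,0,0],[0,0,0,0,0,0,0],[0,0,0,0,0,0,0],[0,0,0,0,0,0,0],[0,0,0,0,0,0,0],[0,0,0,0,0,0,0],[0,0,0,0,0,0,0],[0,0,0,0,0,0,0],[0,0,0,0,0,0,0],[0,0,0,0,0,0,0],[0,0,0,0,0,0,0],[0,0,0,0,0,0,0],[0,0,0,0,0,0,0],[0,0,0,0,0,0,0],[0,0,0,0,0,0,0]]]'

```text
time: 4.85
tool_pos: [0.5499, 0.1483, 0.1674]
ee_rot: [3.14, 0.003, 2.79]
wrist_force: [0.0, 0.1, 0.5]
width: 0.0005
```

>>> drive_tool --series '[[[0,0,0,0,0,0,0],[0,0,0,0,0,0.5,0],[0,0,0,0,0,1,0],[0,0,0,0,0,1.5,0],[0,0,0,0,0,1.8,0],[0,0,0,0,0,2.1,0],[0,0,0,0,0,2.4,0],[0,0,0,0,0,2.7,0],[0,0,0,0,0,3,0],[0,0,0,0,0,3.3,0],[0,0,0,0,0,3.3,0],[0,0,0,0,0,3.3,0]]]'

```text
time: 6.05
tool_pos: [0.5503, 0.1484, 0.1337]
ee_rot: [3.14, 0.003, 2.79]
wrist_force: [0.7, -0.6, 0.2]
width: 0.0002
```

The force reads almost zero where I expected about 4 N, so I'll look.

```bash
python3 - <<'E'
from h import *
o=robot.get_obs();print(o['tool_pos'],o['wrist_force'])
A=[]
for n,b in(("scene",(130,230,260,380)),("side",(80,180,160,280))):
    s=robot.snapshot(n);A.append(cv2.resize(s["img"][b[0]:b[1],b[2]:b[3]],(400,333)))
    W=cloud(s);hsv=cv2.cvtColor(s["img"],cv2.COLOR_BGR2HSV)
    m=(cv2.inRange(hsv,(18,90,60),(38,255,255))>0)&(np.hypot(W[...,0]-.55,W[...,1]-.148)<.022)
    print(n,m.sum(),np.percentile(W[m][:,2],[50,80,90,98]).round(4))
cv2.imwrite("pics/press1.png",np.hstack(A))
E
```

```text
[0.55032866 0.14836307 0.13374987] [ 0.74504771 -0.57548485  0.24334329]
scene 123 [0.1303 0.1334 0.2555 0.2585]
side 115 [0.1315 0.1336 0.1342 0.1689]
```

View pics/press1.png

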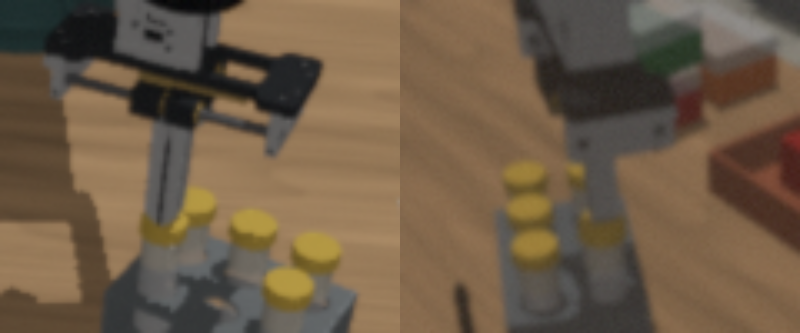

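The cap has come down with the fingers: its top is at about 0.1336, matching the TCP at 0.1337, at (165,225) in the left panel. I'll continue slowly.

>>> drive_tool --series '[[[0,0,0,0,0,0.2,0],[0,0,0,0,0,0.4,0],[0,0,0,0,0,0.6,0],[0,0,0,0,0,0.8,0],[0,0,0,0,0,1,0],[0,0,0,0,0,1.15,0],[0,0,0,0,0,1.25,0],[0,0,0,0,0,1.25,0],[0,0,0,0,0,1.25,0]]]'

```text
time: 7.05
tool_pos: [0.5504, 0.1484, 0.1211]
ee_rot: [3.14, 0.003, 2.79]
wrist_force: [0.9, -0.3, 1.7]
width: 0.0006
```

>>> drive_tool --series '[[[0,0,0,0,0,0.05,0],[0,0,0,0,0,0.1,0],[0,0,0,0,0,0.1,0],[0,0,0,0,0,0.1,0],[0,0,0,0,0,0.1,0]]]'

```text
time: 7.55
tool_pos: [0.5505, 0.1484, 0.1203]
ee_rot: [3.14, 0.003, 2.79]
wrist_force: [-0.6, -0.4, 4.7]
width: 0.0004
```

>>> drive_tool --series '[[[0,0,0,0,0,0.05,0],[0,0,0,0,0,0.1,0],[0,0,0,0,0,0.1,0]]]'

```text
time: 7.85
tool_pos: [0.5506, 0.1484, 0.1203]
ee_rot: [3.139, 0.004, 2.79]
wrist_force: [-2.7, -1.1, 6.6]
width: 0.0008
```

>>> drive_tool --series '[[[0,0,0,0,0,-0.5,0],[0,0,0,0,0,-2,0],[0,0,0,0,0,-5,0],[0,0,0,0,0,-9,0],[0,0,0,0,0,-11,0],[0,0,0,0,0,-12,0],[0,0,0,0,0,-12,0]]]'

```text
time: 8.55
tool_pos: [0.5508, 0.1484, 0.2421]
ee_rot: [3.138, 0.007, 2.79]
wrist_force: [-0.9, -0.1, -0.4]
width: 0.0007
```

```bash
python3 - <<'E'
from h import *
from scipy.spatial.transform import Rotation as R
for n in("scene","side"):
    s=robot.snapshot(n)
    W=cloud(s);hsv=cv2.cvtColor(s["img"],cv2.COLOR_BGR2HSV)
    y=cv2.inRange(hsv,(18,90,60),(38,255,255))>0
    for c in((.5495,.1475),(.5045,.171),(.528,.215),(.551,.259),(.595,.2376)):
        m=y&(np.hypot(W[...,0]-c[0],W[...,1]-c[1])<.02)&(W[...,2]<.16)
        print(n,c,m.sum(),np.percentile(W[m][:,2],[80,90]).round(4) if m.any() else 0)
o=robot.get_obs();M=R.from_euler('xyz',o['ee_rot']).as_matrix();print(o['tool_pos'])
for t in((.518,-.221,.2),(.518,-.221,.065)): print((M.T@(np.array(t)-o['tool_pos'])*100).round(2))
E
```

```text
scene (0.5495, 0.1475) 147 [0.1185 0.1193]
scene (0.5045, 0.171) 146 [0.1187 0.1193]
scene (0.528, 0.215) 147 [0.1191 0.1196]
scene (0.551, 0.259) 162 [0.1188 0.1195]
scene (0.595, 0.2376) 162 [0.119  0.1198]
side (0.5495, 0.1475) 138 [0.1198 0.1201]
side (0.5045, 0.171) 142 [0.1198 0.1204]
side (0.528, 0.215) 137 [0.1196 0.1199]
side (0.551, 0.259) 118 [0.1196 0.1201]
side (0.595, 0.2376) 120 [0.1198 0.1203]
[0.54958252 0.14821199 0.23889636]
[ -9.73 -35.76   3.86]
[ -9.7  -35.78  17.36]
```

All five caps are level at 0.120. Next I'll move above the switch.

>>> drive_tool --series '[[[0,0,0,-1,-4,0,0],[0,0,0,-2,-8,0,0],[0,0,0,-3,-12,0,0],[0,0,0,-4.5,-16,0,0],[0,0,0,-5.5,-20,0,0],[0,0,0,-6.5,-24,1,0],[0,0,0,-7.5,-28,2,0],[0,0,0,-8.5,-31,3,0],[0,0,0,-9,-33.5,4,0],[0,0,0,-9.5,-35,4,0],[0,0,0,-9.7,-35.8,4,0],[0,0,0,-9.7,-35.8,4,0],[0,0,0,-9.7,-35.8,4,0],[0,0,0,-9.7,-35.8,4,0]]]'

```text
time: 10.05
tool_pos: [0.5181, -0.2202, 0.1993]
ee_rot: [3.14, 0.003, 2.792]
wrist_force: [0.8, -0.1, -0.1]
width: 0.0003
```

```bash
python3 - <<'E'
from h import *
from scipy.spatial.transform import Rotation as R
o=robot.get_obs();M=R.from_euler('xyz',o['ee_rot']).as_matrix();print(o['tool_pos'],o['ee_rot'])
print((M.T@(np.array((.518,-.221,.068))-o['tool_pos'])*100).round(2))
print(R.from_matrix(M.T@R.from_euler('xyz',[np.pi,0,o['ee_rot'][2]]).as_matrix()).as_rotvec())
A=[]
for n,b in(("scene",(130,250,100,244)),("side",(200,320,250,394))):
    s=robot.snapshot(n);A.append(cv2.resize(s["img"][b[0]:b[1],b[2]:b[3]],(400,333)))
cv2.imwrite("pics/sw1.png",np.hstack(A))
E
```

```text
[ 0.51810389 -0.22022686  0.19927734] [3.14019058e+00 2.83405030e-03 2.79207255e+00]
[ 0.02 -0.09 13.13]
[1.40207560e-03 2.83404984e-03 1.98677772e-06]
```

View pics/sw1.png

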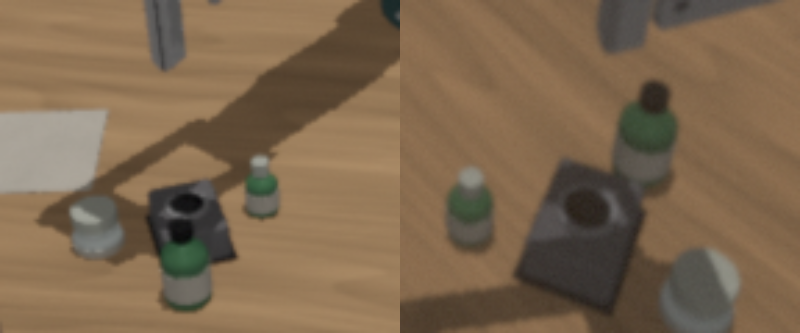

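The fingertips hang well above the switch, at (165,65) left and (625,45) right, with the window at (187,203) and (587,207). All the bottles are in place. I'll descend 13 cm to about 23 mm above the window.

>>> drive_tool --series '[[[0,0,0,0,0,3,0],[0,0,0,0,0,6,0],[0,0,0,0,0,9,0],[0,0,0,0,0,11,0],[0,0,0,0,0,12,0],[0,0,0,0,-0.1,12.7,0],[0,0,0,0,-0.1,13,0],[0,0,0,0,-0.1,13,0]]]'

```text
time: 10.95
tool_pos: [0.5185, -0.2215, 0.0699]
ee_rot: [3.141, 0.004, 2.792]
wrist_force: [-0.3, 0.3, 0.1]
width: 0.0004
```

```bash
python3 - <<'E'
from h import *
A=[]
for n,b in(("scene",(130,250,100,244)),("side",(200,320,250,394))):
    s=robot.snapshot(n);A.append(cv2.resize(s["img"][b[0]:b[1],b[2]:b[3]],(400,333)))
cv2.imwrite("pics/sw2.png",np.hstack(A))
E
```

```text
(no output)
```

View pics/sw2.png

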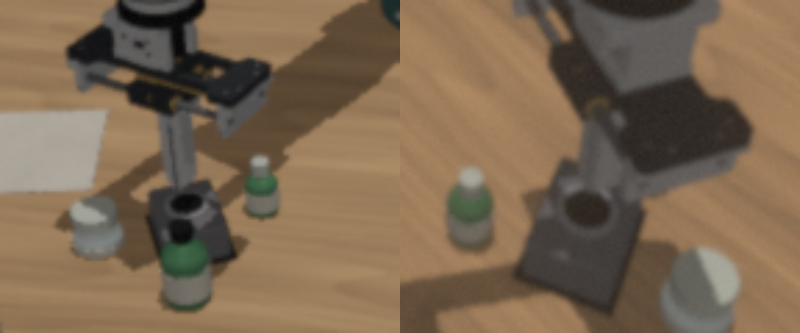

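The tips are just above the window, at (180,185) left and (595,190) right, without contact. Now I'll dwell, then retract.

>>> drive_tool --series '[[[0,0,0,0,0,0,0],[0,0,0,0,0,0,0],[0,0,0,0,0,0,0],[0,0,0,0,0,0,0],[0,0,0,0,0,0,0],[0,0,0,0,0,0,0],[0,0,0,0,0,0,0],[0,0,0,0,0,0,0],[0,0,0,0,0,0,0],[0,0,0,0,0,0,0],[0,0,0,0,0,0,0],[0,0,0,0,0,0,0],[0,0,0,0,0,0,0],[0,0,0,0,0,0,0],[0,0,0,0,0,0,0],[0,0,0,0,0,0,0],[0,0,0,0,0,0,0],[0,0,0,0,0,0,0],[0,0,0,0,0,0,0],[0,0,0,0,0,0,0]]]'

```text
time: 13.05
tool_pos: [0.5188, -0.2217, 0.0705]
ee_rot: [3.141, 0.005, 2.792]
wrist_force: [0.2, -0.5, 0.1]
width: 0.0002
```

>>> drive_tool --series '[[[0,0,0,0,0,0,0],[0,0,0,0,0,-3,0],[0,0,0,0,0,-6,0],[0,0,0,0,0,-10,0],[0,0,0,0,0,-12,0],[0,0,0,0,0,-13,0],[0,0,0,0,0,-13,0],[0,0,0,0,0,-13,0]]]'

```text
time: 13.85
tool_pos: [0.5176, -0.2212, 0.1989]
ee_rot: [3.14, 0.003, 2.792]
wrist_force: [-0.1, -0.3, 0.9]
width: 0.0008
```

```bash
python3 - <<'E'
from h import *
o=robot.get_obs();print(o['time'],o['tool_pos'],o['wrist_force'])
A=[]
for n in("scene","side"):
    s=robot.snapshot(n);A.append(cv2.resize(s["img"],(400,300)))
    W=cloud(s)
    if n=="side":
        a=cv2.absdiff(s["img"],cv2.imread("pics/side0.png")).max(2)
        print("diff near bottles",(a[220:330,255:390]>60).sum(),"marker",(a[160:200,172:188]>60).sum())
    hsv=cv2.cvtColor(s["img"],cv2.COLOR_BGR2HSV);y=cv2.inRange(hsv,(18,90,60),(38,255,255))>0
    for c in((.5495,.1475),(.5045,.171),(.528,.215),(.551,.259),(.595,.2376)):
        m=y&(np.hypot(W[...,0]-c[0],W[...,1]-c[1])<.02)&(W[...,2]<.16);print(np.percentile(W[m][:,2],90).round(4))
cv2.imwrite("pics/end.png",np.hstack(A))
E
```

```text
13.85 [ 0.51759242 -0.22123646  0.19889594] [-0.06731561 -0.30304518  0.90232618]
0.1195
0.1194
0.1195
0.1195
0.1194
diff near bottles 0 marker 0
0.1201
0.1204
0.12
0.12
0.12
```

View pics/end.png

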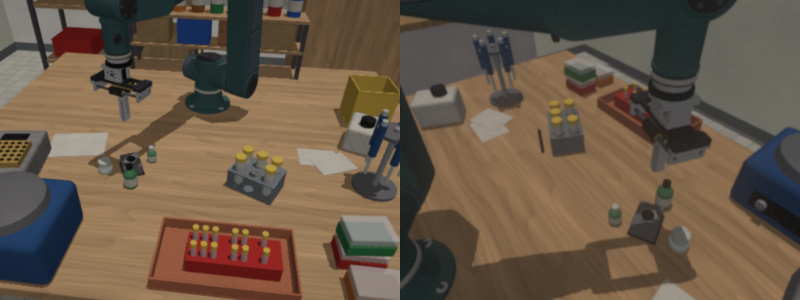

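The final picture shows the five caps level at (258,165) left and (563,112) right, the bottles, jar and marker in place, and the gripper clear. I'll hand the job in.

```bash
python3 -c "
from bench import robot
print(robot.close_job())"
```

```text
the job is handed in; nothing more can be done
None
```

I finished all three steps and handed the job in; the robot's clock read about 14 s at the last check, against the 48 s limit. No verdict was reported.

1. **Pointing:** I held the shut fingertips about 2 cm above the raised tube's cap for a little over 2 s.
2. **Pressing:** I pushed the tube slowly down to its stop. The wrist force read 6.6 N at most after each move. Partway down it read only 0.2 N where I expected about 4 N, but the cameras showed the cap moving down with the fingers.
3. **Switch:** I held the fingertips about 2.5 cm above the switch window for about 2 s, with no contact force, and then lifted clear.

**Last checks:** All five caps measured about 0.120 m in both views. In the side view, the areas around the bottles, jar and marker matched the first picture. The two cameras disagreed by about 2–4 mm in x on the cap and window positions, so I aimed at the average. No check failed.

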